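Open the bedside humidifier's filler cap

TASK

Open the bedside humidifier for filling: its coral cap comes undone with about a fifth of a turn, but nobody remembers whether the thread is ordinary or reversed, so feel which way gives and do not force it the wrong way so hard that the humidifier is dragged round, shifted, tipped or picked up. Then lift the cap straight off, clearly above the neck (a hand's width is plenty), and finish while still holding it there, level and still; do not put it down or let go. Leave the other things on the nightstand where they are.

Things in the scene. Friction and masses are not known exactly. Their poses are not given: they have to be found in the camera images.
- cap: coral round ribbed cap, 56 mm across, 30 mm high, 60 g; origin at its centre, z up. A 23 mm stub below it, with a cross bar, locks in the neck. Turned about 1.2 rad (1.0 to 1.8 is free) the right way relative to the humidifier, with hardly any resistance, it lifts straight out; the wrong way it stops hard within 0.4 rad. Which way is right varies and cannot be seen. Any grasp yaw suits.
- humidifier: white bedside humidifier, round, 140 mm across and 110 mm high with a round neck 52 mm across that rises from its top to 150 mm; origin at the centre of its underside, z up. It weighs about 2.6 kg and stands loose on the mat: friction holds it against a twist of about 0.4 to 0.8 N m, beyond which it turns along with the cap, the sign that this is the wrong way.
- mat: blue-grey square non-slip mat fixed to the nightstand, 190 x 190 x 4 mm, under the humidifier; origin at the centre of its underside. At the start the humidifier stands at its centre with the same yaw.
- mouth (a point): the centre of the neck's rim, on the humidifier, 150 mm above its underside; the cap's centre is 15 mm above it while the cap is on
- tissue_box: bystander: pale yellow carton tissue box, 110 x 120 x 70 mm; origin at the centre of its underside
- tin: bystander: round gold tin, 83 mm across, 45 mm high; origin at the centre of its underside
- books: bystander: a blue and a yellow book stacked as one, 150 x 110 x 22 mm; origin at the centre of the underside
- gift_carton: bystander: dark red carton lying down, 45 x 140 x 45 mm; origin at the centre of its underside
Mind the look-alikes: they are no part of the job. What is shaped like the cap but turquoise is not meant. There is more than one size of the humidifier; the one meant has the size given above.

How it is judged:
By the outcome, as a careful person would: the job done as asked, in the order asked, and still so for the second after the job is handed in, while the arm keeps its last pose, push and grip.
It also fails if it takes over 40 s, if anything falls off the work surface, if the arm or the gripper's body presses on something with over 40 N, if the wrist force passes 120 N, or if a joint passes its speed limit or range.

ROBOT

A 7-joint arm with a two-finger parallel gripper is mounted at the origin on the work surface. World frame = base frame: x ahead of the robot, y to its left, z up, the work surface at z = 0. Lengths are in m, angles in rad, forces in N, time in s.
With the tool pointing down it reaches from about 0.4 to 0.875 m from the base axis. Payload 19.3 kg.
Tool frame: the origin (TCP) lies on the centre line of the jaws, within the pads' length; the fingertips stand 14 mm ahead of it and the grasp point (between the pads) lies 5 mm behind it; z points along the fingers, y is the direction in which the jaws open and shut (so a half turn about z gives the same grasp; the last joint's range is limited). The gripper opens to 85 mm and grips with 20 to 120 N. Pads are 22 mm wide; open, the fingers measure 114 mm over their backs; the gripper's body (76 mm by 85 mm) begins 54 mm behind the grasp point. The pads swing forward as they close: fully open they stand 13 mm farther back than shut.
Start: joints at [-1.22, 0.521, -0.036, 1.599, 0.021, 1.021, -0.113], TCP at [0.255, 0.57, 0.211] pointing down, gripper open.
Joint ranges: [-2.91, 2.91], [-0.3, 2.13], [-1.5, 1.42], [0.17, 2.43], [-1.26, 4.41], [0.16, 1.93], [-2.52, 2.52]. Speed limits (rad/s): [1.89, 1.89, 2.39, 2.39, 3.01, 3.01, 3.01].

INTERFACE

Orientations are given as a unit quaternion [w, x, y, z].
In Python, from station import telemetry, viewer, sign_off gives the robot as it stands. The module is installed in compiled form; this text tells all that it offers.
- The arm moves only by the shell command python3 -m inch 'ROWS' [FORCE]. ROWS is JSON, a list of rows, each a list of 7 numbers: the opening, from 0 (shut) to 1 (fully open), then the shift along the tool's x, y, z in mm, then the turn, a rotation vector about the tool's x, y, z in degrees. In form: [[fingers, x, y, z, rx, ry, rz], ...]. A call has 1 to 12 rows; each row shifts and turns the pose as measured when the row begins, along the tool's axes as they then stand; what a row does not reach is not made up. A row lasts 1/8 s, in which the tool goes at most 62.5 mm and 10.7 degrees, less where a joint would pass 70% of its speed; a pose out of reach is approached as far as the arm can. A call with a gripper value outside its range is refused whole. The fingers move at their own pace and stop on an object; FORCE is the grip in N (left out, the last holds). Time passes only in rows, so rows that do not move let the fingers close. It gives the time, the measured TCP pose, the force and the opening at its end, in the units of the state.
- telemetry.sense(): the state, without advancing time (a new reading comes with each control period).
- viewer.grab_frame(name): name is "side" or "top"; returns a dict with "img" (400x640x3 uint8, red, green, blue), "depth" (400x640 float32, m along the optical axis (not along the pixel's ray), 0 where there is no reading), "camera_matrix" (3x3 intrinsics, pixels), "R" (3x3) and "t" (3): a world point X has camera coordinates R X + t. Camera axes: x right, y down, z forward; pixel columns grow to the right and rows downward; lengths in m; the calibration is good to about 2 mm. A picture is of the moment at which its call begins.
- sign_off(): hands the job in, once; it reports no verdict.
The state is a dict: "time_s": time; "joints": joint angles; "dq": joint speeds; "joint_efforts": joint torques, N m; "tool_pos": TCP position; "tool_rot": TCP orientation; "contact_force": force on the tool from outside, world axes, zero at the start; "moment": the same for the moment, N m; "width": finger opening in m.
Only numpy, scipy, OpenCV 4.12 (cv2) and the standard library are available. Lean on these libraries where they do the work, as an engineer would, in place of code of your own. Each camera call takes 0.05 s, during which the arm holds its last target. There are 200 camera calls.

## Working session

There is one attempt and no reset: what is moved stays moved. The work goes in short steps, Python scripts to look and compute and a shell command to move; the robot and the scene stay as the last step left them, time stands still between calls to the robot, and variables do not carry over. Pictures are saved under pics/ and viewed, about 8 in all and at most 12, crops included, and the job is handed in when it is done.

```bash
mkdir -p pics; cat > h.py <<'E'
from station import telemetry, viewer, sign_off
import numpy as np, cv2
def grab(n,save=None):
    f=viewer.grab_frame(n)
    if save:
        cv2.imwrite(f'pics/{save}.png',f['img'][:,:,::-1]); np.savez(f'pics/{save}.npz',**f)
    return f
def world(f,u,v,d=None):
    K=f['camera_matrix']; d=f['depth'][int(v),int(u)] if d is None else d
    c=np.array([(u-K[0,2])/K[0,0],(v-K[1,2])/K[1,1],1])*d
    return f['R'].T@(c-f['t'])
E
python3 -c "
from h import *
print(telemetry.sense())
grab('top','top0');grab('side','side0')"
```

```text
{'time_s': 0.0, 'joints': array([-1.22021047,  0.52203483, -0.03633123,  1.59997557,  0.02122009,
        1.02110894, -0.11286145]), 'dq': array([-0.00078991, -0.00011334, -0.00126497, -0.00053131, -0.0011604 ,
       -0.00081094,  0.00135845]), 'joint_efforts': array([ 1.20898803e-03, -9.27121854e+01,  1.98016070e+00, -3.69926012e+01,
        1.78187998e-02,  8.03386385e-03,  6.76762880e-06]), 'tool_pos': array([0.25519346, 0.57014336, 0.21042435]), 'tool_rot': array([-7.16275997e-05,  2.08872594e-01,  9.77942695e-01, -5.66030539e-04]), 'contact_force': array([-0.49573076,  0.83734923, -0.17907066]), 'moment': array([-0.04272124, -0.00728225,  0.03968184]), 'width': 0.08554114006147157}
```

View pics/top0.png

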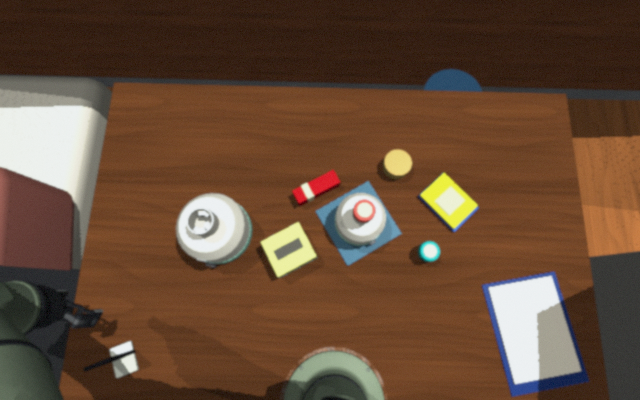

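View pics/side0.png

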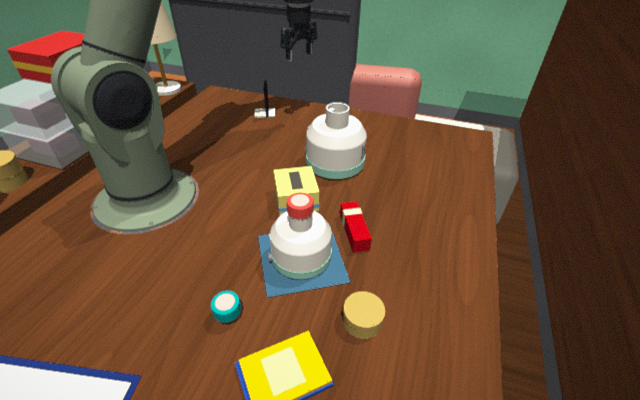

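The top view shows two humidifiers: a large one at (213,228), with no cap and no mat, and a smaller one on the blue mat at (360,218) with the coral cap at (364,211). The turquoise look-alike cap is at (429,252). The one on the mat fits the description. I'll measure it and confirm in a crop.

```bash
python3 -c "
from h import *
f=dict(np.load('pics/top0.npz'));s=dict(np.load('pics/side0.npz'))
def cloud(f):
    v,u=np.mgrid[:400,:640];K=f['camera_matrix'];d=f['depth']
    c=np.stack([(u-K[0,2])/K[0,0]*d,(v-K[1,2])/K[1,1]*d,d],-1)
    return (c-f['t'])@f['R']
for n,g in (('top',f),('side',s)):
    P=cloud(g);h=cv2.cvtColor(g['img'],cv2.COLOR_RGB2HSV)
    c=P[211,364] if n=='top' else P[203,300]
    print(n,'c',c)
    m=(np.hypot(*(P[...,:2]-c[:2]).transpose(2,0,1))<.05)&(P[...,2]>.162)&(P[...,2]<.21)&(g['depth']>0)
    q=P[m];print(len(q),q.min(0),q.max(0),np.median(q,0))
    t=q[q[:,2]>np.percentile(q[:,2],50)-.004];(x,r)=cv2.minEnclosingCircle(t[:,:2].astype('f4'))[:2];print('top circ',x,r)
    b=(np.hypot(*(P[...,:2]-c[:2]).transpose(2,0,1))<.12)&(P[...,2]>.05)&(P[...,2]<.13);q=P[b];print('body',cv2.minEnclosingCircle(q[:,:2].astype('f4')))
    L=P[228,213] if n=='top' else P[150,336]; b=(np.hypot(*(P[...,:2]-L[:2]).transpose(2,0,1))<.15)&(P[...,2]>.05)&(P[...,2]<.4);q=P[b];print('large',cv2.minEnclosingCircle(q[:,:2].astype('f4')),q[:,2].max())
a=cv2.resize(f['img'][160:280,290:460],None,fx=3.5,fy=3.5,interpolation=2);
b=cv2.resize(s['img'][180:300,240:360],(420,420),interpolation=2);
b=b[:a.shape[0]]
a=a[:420];a=np.hstack([cv2.resize(a,(380,420*380//595)),cv2.resize(b,(268,268))]) 
cv2.imwrite('pics/crop.png',a[:,:,::-1])"
```

```text
top c [ 0.49589191 -0.06208259  0.18426666]
415 [ 0.47057969 -0.09097764  0.16225966] [ 0.52804651 -0.03461531  0.18954123] [ 0.49776158 -0.06203954  0.18392482]
top circ (0.49928802251815796, -0.06298956274986267) 0.028862718492746353
body ((0.49967315793037415, -0.0628470927476883), 0.07192099839448929)
large ((0.4409448504447937, 0.3032270073890686), 0.13664844632148743) 0.20235281696952861
side c [ 0.50545377 -0.07230822  0.18531199]
558 [ 0.47449774 -0.09224398  0.16203901] [ 0.52989705 -0.03731053  0.18681484] [ 0.50521317 -0.07411758  0.18343416]
top circ (0.5016047954559326, -0.06437057256698608) 0.028527840971946716
body ((0.5017440319061279, -0.0667668804526329), 0.0709133967757225)
large ((0.4840273857116699, 0.2591630518436432), 0.14962439239025116) 0.19878142219954326
```

View pics/crop.png

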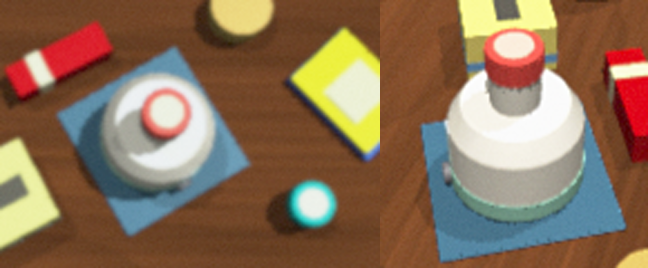

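The crop confirms it. The cap's centre is about (0.5005, −0.0637), its top is at 0.184 and its diameter is about 57 mm. The body is about 142 mm across, so this is the right size. First I'll rise, then swing over with the wrist turning along with the arm.

```bash
python3 -m inch '[[1,0,0,-45,0,0,0],[1,0,0,-45,0,0,0],[1,-52,-12,0,0,0,5],[1,-52,-12,0,0,0,5],[1,-52,-12,0,0,0,5],[1,-52,-12,0,0,0,5],[1,-52,-12,0,0,0,5],[1,-50,-10,0,0,0,5],[1,-50,-10,0,0,0,5],[1,-50,-8,0,0,0,5],[1,-50,-5,0,0,0,5],[1,-48,-5,0,0,0,5]]' 20
cat >> h.py <<'E'
from scipy.spatial.transform import Rotation as Rn
T=np.array([.5005,-.0637])
def st(z=.171):
    s=telemetry.sense();q=s['tool_rot'];R=Rn.from_quat(q[[1,2,3,0]])
    d=np.r_[T,z]-s['tool_pos'];zt=R.as_matrix()[:,2]
    print('t',round(s['time_s'],2),'pos',s['tool_pos'].round(4),'tool-d mm',(R.inv().apply(d)*1e3).round(1),'tilt corr deg(tool)',np.degrees(R.inv().apply(np.cross(zt,[0,0,-1]))).round(2),'az y',np.degrees(np.arctan2(*R.as_matrix()[[1,0],1])).round(1))
    print('J',s['joints'].round(2),'F',s['contact_force'].round(2),'M',s['moment'].round(3),'w',s['width'].round(4))
E
python3 -c "
from h import *
st()"
```

```text
time_s: 1.6
tool_pos: [0.5311, 0.1312, 0.3006]
tool_rot: [-0.0, 0.611, 0.792, -0.004]
contact_force: [0.4, 0.8, 0.2]
width: 0.0857
t 1.6 pos [0.5311 0.1312 0.3006] tool-d mm [-180.3  -78.2  130.8] tilt corr deg(tool) [-0.33  0.23 -0.  ] az y 14.7Traceback (most recent call last):
  File "<string>", line 3, in <module>
    st()
    ~~^^
  File "h.py", line 18, in st
    print('J',s['joints'].round(2),'F',s['contact_force'].round(2),'M',s['moment'].round(3),'w',s['width'].round(4))
                                                                                                ^^^^^^^^^^^^^^^^
AttributeError: 'float' object has no attribute 'round'
```

```bash
sed -i "s/s\['width'\].round(4)/round(s['width'],4)/" h.py; python3 -m inch '[[1,-50,-13,0,0,0,5],[1,-48,-9,0,0,0,5],[1,-45,-5,15,0,0,5],[1,-40,0,15,0,0,5],[1,0,0,0,0,0,0]]'
python3 -c "
from h import *
st()"
```

```text
time_s: 2.22
tool_pos: [0.5267, -0.0646, 0.2702]
tool_rot: [0.001, 0.745, 0.667, -0.004]
contact_force: [0.1, 0.9, -0.2]
width: 0.085
t 2.23 pos [ 0.5267 -0.0646  0.2702] tool-d mm [ -1.3 -25.6  99.4] tilt corr deg(tool) [-0.27  0.41 -0.  ] az y -6.4
J [-0.35  0.34  0.46  1.79 -0.16  1.06  0.06] F [ 0.09  0.94 -0.2 ] M [ 0.012 -0.017  0.008] w 0.085
```

```bash
python3 -m inch '[[1,-1,-20,15,-0.3,0.4,0],[1,0,-6,15,0,0,0],[1,0,0,10,0,0,0],[1,0,0,0,0,0,0]]'
python3 -c "
from h import *
st();f=grab('side','side1');cv2.imwrite('pics/c1.png',cv2.resize(f['img'][130:290,220:400],None,fx=3,fy=3)[:,:,::-1])"
```

```text
time_s: 2.72
tool_pos: [0.5005, -0.0608, 0.2293]
tool_rot: [-0.0, 0.744, 0.668, 0.0]
contact_force: [0.6, -0.1, -0.1]
width: 0.0853
t 2.73 pos [ 0.5005 -0.0608  0.2293] tool-d mm [-2.9  0.3 58.3] tilt corr deg(tool) [ 0.02 -0.04 -0.  ] az y -6.2
J [-0.35  0.33  0.45  1.91 -0.18  0.94  0.08] F [ 0.57 -0.13 -0.07] M [-0.012  0.008 -0.051] w 0.0853
```

View pics/c1.png

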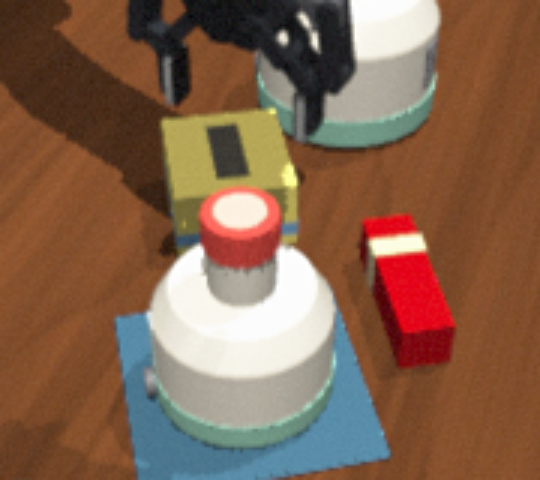

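The fingertips, at crop (170,95) and (302,135), straddle the cap at (240,225). I'll descend onto it.

```bash
python3 -m inch '[[1,-3,0,20,0,0,0],[1,0,0,20,0,0,0],[1,0,0,12,0,0,0],[1,0,0,5,0,0,0],[1,0,0,0,0,0,0]]' 20
python3 -c "
from h import *
st()"
```

```text
time_s: 3.4
tool_pos: [0.5033, -0.0632, 0.1734]
tool_rot: [0.001, 0.744, 0.669, 0.002]
contact_force: [0.2, -0.3, 1.0]
width: 0.0854
t 3.4 pos [ 0.5033 -0.0632  0.1734] tool-d mm [-0.8 -2.8  2.3] tilt corr deg(tool) [ 0.27 -0.07 -0.  ] az y -6.1
J [-0.31  0.41  0.42  1.97 -0.23  0.8   0.13] F [ 0.17 -0.34  0.99] M [-0.022  0.003 -0.067] w 0.0854
```

```bash
python3 -m inch '[[0.75,-1,-3,2,0.3,-0.1,0],[0.72,0,0,0,0,0,0],[0.72,0,0,0,0,0,0]]' 20
python3 -c "
from h import *
st()"
python3 -m inch '[[0.6,0,0,0,0,0,0],[0.6,0,0,0,0,0,0]]' 20
python3 -c "
from h import *
st()"
```

```text
time_s: 3.78
tool_pos: [0.5006, -0.064, 0.1723]
tool_rot: [0.0, 0.744, 0.669, 0.0]
contact_force: [0.1, 0.3, -0.7]
width: 0.0616
t 3.77 pos [ 0.5006 -0.064   0.1723] tool-d mm [ 0.2 -0.1  1.3] tilt corr deg(tool) [ 0.04  0.02 -0.  ] az y -6.1
J [-0.31  0.41  0.42  1.97 -0.23  0.8   0.13] F [ 0.06  0.3  -0.72] M [ 0.03   0.018 -0.045] w 0.0616
time_s: 4.03
tool_pos: [0.5007, -0.0639, 0.1725]
tool_rot: [0.0, 0.744, 0.669, 0.0]
contact_force: [0.0, 0.3, 0.3]
width: 0.0513
t 4.03 pos [ 0.5007 -0.0639  0.1725] tool-d mm [ 0.2 -0.3  1.5] tilt corr deg(tool) [ 0.06  0.01 -0.  ] az y -6.1
J [-0.31  0.41  0.42  1.97 -0.23  0.8   0.13] F [0.05 0.26 0.29] M [ 0.057  0.064 -0.041] w 0.0513
```

The width of 51 mm is below the cap's 56 mm, so I'll look before going on.

```bash
python3 -c "
from h import *
f=grab('side','side2');g=grab('top','top2');a=cv2.resize(f['img'][130:290,220:380],(480,480));b=cv2.resize(g['img'][180:260,330:400],(315,360));b=cv2.copyMakeBorder(b,0,120,0,0,0)
cv2.imwrite('pics/c2.png',np.hstack([a,b])[:,:,::-1]);st()"
```

```text
t 4.12 pos [ 0.5007 -0.0639  0.1725] tool-d mm [ 0.2 -0.2  1.5] tilt corr deg(tool) [ 0.06  0.01 -0.  ] az y -6.1
J [-0.31  0.41  0.42  1.97 -0.23  0.8   0.13] F [-0.21 -0.15 -0.15] M [-0.067 -0.009 -0.029] w 0.0517
```

View pics/c2.png

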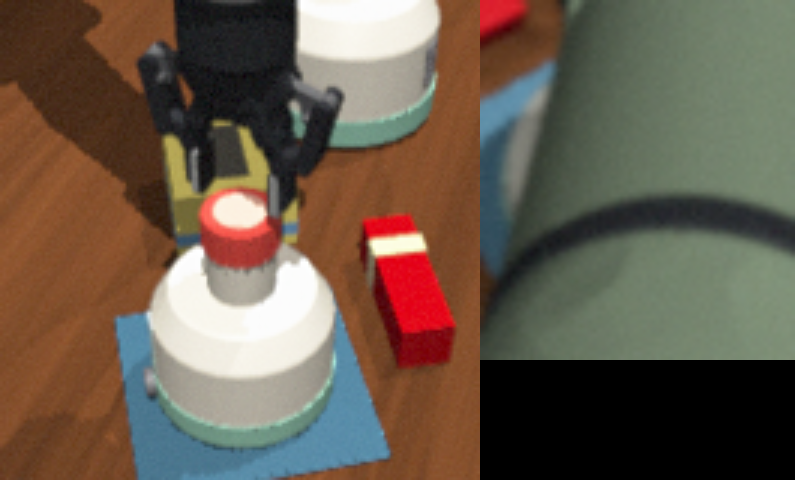

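The fingertips, at crop (200,185) and (275,208), seem to be beside or behind the rim rather than gripping. I'll measure the finger and cap points.

```bash
python3 -c "
from h import *
f=dict(np.load('pics/side2.npz'))
for u,v in [(286,190),(286,186),(285,182),(311,197),(311,192),(310,188),(312,200),(300,200),(296,198),(300,212)]: print(u,v,world(f,u,v).round(4),f['img'][v,u])
s=telemetry.sense();p=s['tool_pos'];q=s['tool_rot'];M=Rn.from_quat(q[[1,2,3,0]]).as_matrix()
K=f['camera_matrix']
for n,X in [('tip shut',p+M[:,2]*.014),('tcp',p),('capTop',np.r_[T,.184]),('tipL',p+M@[0,.026,.014]),('tipR',p+M@[0,-.026,.014])]:
    c=K@(f['R']@X+f['t']);print(n,X.round(3),(c[:2]/c[2]).round(1))
P0=dict(np.load('pics/side0.npz'))
d=np.abs(f['depth']-P0['depth']);
v,u=np.mgrid[:400,:640];m=(d>.01)&(u>270)&(u<330)&(v>170)&(v<230)
q=np.array([world(f,a,b) for b,a in zip(v[m],u[m])]);q=q[np.hypot(*(q[:,:2]-T).T)<.06]
i=np.argsort(q[:,2])[:12];print(q[i].round(3))
"
```

```text
286 190 [ 0.4749 -0.0712  0.2107] [45 47 44]
286 186 [ 0.4757 -0.0719  0.2219] [34 32 30]
285 182 [ 0.4739 -0.0717  0.2314] [88 90 89]
311 197 [ 0.5313 -0.0769  0.2124] [120 122 117]
311 192 [ 0.531  -0.0763  0.2248] [119 120 118]
310 188 [ 0.5287 -0.0755  0.2336] [89 89 87]
312 200 [ 0.5333 -0.0767  0.205 ] [96 97 99]
300 200 [ 0.502  -0.0634  0.1854] [252 241 226]
296 198 [ 0.4912 -0.0587  0.184 ] [252 242 225]
300 212 [ 0.5116 -0.0889  0.1763] [174  56  50]
tip shut [ 0.501 -0.064  0.159] [299.6 209.6]
tcp [ 0.501 -0.064  0.173] [299.4 204.6]
capTop [ 0.5   -0.064  0.184] [299.3 200.4]
tipL [ 0.527 -0.067  0.159] [310.5 213.1]
tipR [ 0.475 -0.061  0.158] [288.8 206.1]
[[ 0.55  -0.057  0.114]
 [ 0.522 -0.082  0.165]
 [ 0.491 -0.087  0.165]
 [ 0.503 -0.071  0.184]
 [ 0.485 -0.065  0.184]
 [ 0.479 -0.063  0.184]
 [ 0.518 -0.058  0.186]
 [ 0.477 -0.067  0.197]
 [ 0.533 -0.07   0.197]
 [ 0.478 -0.053  0.198]
 [ 0.477 -0.057  0.198]
 [ 0.477 -0.061  0.198]]
```

```bash
python3 -c "
from h import *
f=dict(np.load('pics/side1.npz'));g=dict(np.load('pics/side2.npz'));s0=dict(np.load('pics/side0.npz'))
def low(a,b,c,rad):
    v,u=np.nonzero((np.abs(a['depth']-b['depth'])>.015)&(a['depth']>0))
    q=np.array([world(a,i,j) for j,i in zip(v,u)]);k=(np.hypot(*(q[:,:2]-c).T)<rad)&(np.hypot(*(q[:,:2]-c).T)>.02)
    dark=a['img'][v,u].max(1)<140
    q=q[k&dark];print(np.sort(q[:,2])[:15].round(3)); print(q[np.argsort(q[:,2])[:8]].round(3))
low(f,s0,[.5005,-.061],.06);low(g,s0,T,.06);low(s0,f,[.2552,.5701],.06)
t=dict(np.load('pics/top0.npz'));low(t,dict(np.load('pics/top2.npz')),[.2552,.5701],.06)"
```

```text
[0.263 0.263 0.263 0.264 0.264 0.265 0.265 0.265 0.266 0.266 0.266 0.266
 0.266 0.266 0.267]
[[ 0.55  -0.068  0.263]
 [ 0.46  -0.051  0.263]
 [ 0.459 -0.059  0.263]
 [ 0.46  -0.055  0.264]
 [ 0.459 -0.063  0.264]
 [ 0.55  -0.074  0.265]
 [ 0.46  -0.05   0.265]
 [ 0.547 -0.076  0.265]]
[0.197 0.197 0.198 0.198 0.198 0.199 0.199 0.199 0.2   0.2   0.2   0.2
 0.2   0.2   0.201]
[[ 0.477 -0.067  0.197]
 [ 0.533 -0.07   0.197]
 [ 0.478 -0.053  0.198]
 [ 0.477 -0.057  0.198]
 [ 0.477 -0.061  0.198]
 [ 0.476 -0.07   0.199]
 [ 0.477 -0.066  0.199]
 [ 0.476 -0.059  0.199]]
[-0.006 -0.004 -0.004 -0.004 -0.004 -0.003 -0.003 -0.003 -0.003 -0.003
 -0.003 -0.003 -0.003 -0.003 -0.003]
[[ 0.232  0.578 -0.006]
 [ 0.21   0.559 -0.004]
 [ 0.269  0.555 -0.004]
 [ 0.216  0.586 -0.004]
 [ 0.282  0.609 -0.004]
 [ 0.223  0.579 -0.003]
 [ 0.222  0.604 -0.003]
 [ 0.266  0.544 -0.003]]
[-0.001 -0.001 -0.    -0.     0.003  0.003  0.004  0.246  0.246  0.247
  0.247  0.247  0.248  0.248  0.248]
[[ 0.231  0.523 -0.001]
 [ 0.275  0.541 -0.001]
 [ 0.208  0.574 -0.   ]
 [ 0.277  0.555 -0.   ]
 [ 0.233  0.559  0.003]
 [ 0.208  0.592  0.003]
 [ 0.305  0.549  0.004]
 [ 0.282  0.606  0.246]]
```

The camera shows the fingertips 25 mm above the reported TCP. In the earlier open pose they were 34 mm above it. By the spec they should be about 5 mm below and level with it, so the real fingers sit about 35 mm higher than reported. This appears in two poses, and the missing contact agrees with it. I'll open and go about 35 mm lower, with a force check partway.

```bash
python3 -m inch '[[1,0,0,0,0,0,0],[1,0,0,0,0,0,0],[1,0,0,0,0,0,0],[1,0,0,10,0,0,0],[1,0,0,10,0,0,0]]' 20
python3 -c "
from h import *
st(.137)"
python3 -m inch '[[1,0,0,8,0,0,0],[1,0,0,8,0,0,0],[1,0,0,0,0,0,0]]' 20
python3 -c "
from h import *
st(.137);f=grab('side','side3');cv2.imwrite('pics/c3.png',cv2.resize(f['img'][150:270,240:360],(480,480))[:,:,::-1])"
```

```text
time_s: 4.75
tool_pos: [0.501, -0.0638, 0.1517]
tool_rot: [0.001, 0.743, 0.669, 0.001]
contact_force: [1.1, -0.2, 0.0]
width: 0.0853
t 4.75 pos [ 0.501  -0.0638  0.1517] tool-d mm [ 0.1 -0.5 14.7] tilt corr deg(tool) [ 0.11 -0.   -0.  ] az y -6.1
J [-0.3   0.44  0.4   1.99 -0.25  0.76  0.15] F [ 1.07 -0.2   0.01] M [-0.011 -0.012 -0.049] w 0.0853
time_s: 5.12
tool_pos: [0.5003, -0.064, 0.1332]
tool_rot: [0.0, 0.744, 0.669, -0.0]
contact_force: [-0.1, -0.1, 0.6]
width: 0.0853
t 5.12 pos [ 0.5003 -0.064   0.1332] tool-d mm [ 0.3  0.2 -3.8] tilt corr deg(tool) [-0.02  0.03  0.  ] az y -6.1
J [-0.28  0.47  0.39  2.   -0.26  0.72  0.16] F [-0.07 -0.14  0.64] M [ 0.009  0.015 -0.058] w 0.0853
```

View pics/c3.png

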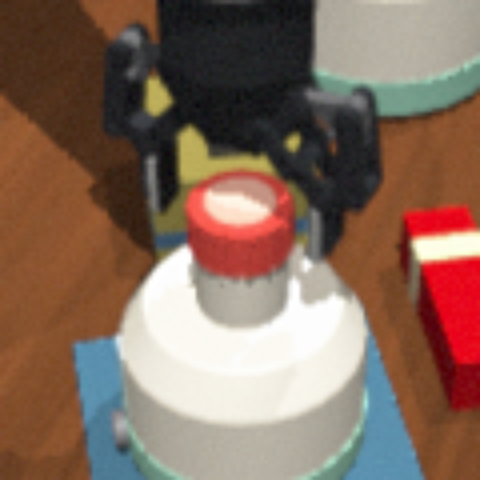

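The tips, at crop (163,205) and (320,250), straddle the cap and are centred on it at about mid height. I'll close.

```bash
python3 -m inch '[[0.72,0,0,0,0,0,0],[0.72,0,0,0,0,0,0],[0.5,0,0,0,0,0,0],[0.5,0,0,0,0,0,0],[0.5,0,0,0,0,0,0]]' 20
python3 -c "
from h import *
st(.137)"
```

```text
time_s: 5.8
tool_pos: [0.5009, -0.064, 0.1343]
tool_rot: [0.001, 0.744, 0.669, 0.001]
contact_force: [-0.2, -0.6, -0.8]
width: 0.0554
t 5.8 pos [ 0.5009 -0.064   0.1343] tool-d mm [ 0.2 -0.5 -2.7] tilt corr deg(tool) [0.09 0.   0.  ] az y -6.1
J [-0.28  0.47  0.39  2.   -0.26  0.72  0.16] F [-0.24 -0.62 -0.77] M [0.017 0.01  0.078] w 0.0554
```

Gripped at 55.4 mm. Now I'll feel counter-clockwise seen from above (negative rz) in small steps.

```bash
for i in 1; do python3 -m inch '[[0.5,0,0,0,0,0,-2],[0.5,0,0,0,0,0,-2]]' 30; python3 -c "
from h import *
st(.1343)"; done; python3 -m inch '[[0.5,0,0,0,0,0,-2],[0.5,0,0,0,0,0,-2]]'; python3 -c "
from h import *
st(.1343)"
```

```text
time_s: 6.05
tool_pos: [0.5004, -0.0635, 0.1343]
tool_rot: [0.0, 0.718, 0.696, 0.0]
contact_force: [-3.2, 2.9, 4.3]
width: 0.0552
t 6.05 pos [ 0.5004 -0.0635  0.1343] tool-d mm [-0.2  0.1 -0. ] tilt corr deg(tool) [ 0.03 -0.02  0.  ] az y -1.8
J [-0.27  0.47  0.37  2.   -0.25  0.72  0.22] F [-3.19  2.94  4.28] M [ 0.521  0.639 -0.214] w 0.0552
time_s: 6.3
tool_pos: [0.5005, -0.0635, 0.1343]
tool_rot: [0.0, 0.692, 0.722, 0.0]
contact_force: [-0.9, 1.7, 0.1]
width: 0.055
t 6.3 pos [ 0.5005 -0.0635  0.1343] tool-d mm [-0.2 -0.   0. ] tilt corr deg(tool) [ 0.04 -0.03 -0.  ] az y 2.4
J [-0.25  0.46  0.35  2.   -0.24  0.72  0.28] F [-0.85  1.71  0.08] M [ 0.186  0.043 -0.857] w 0.055
```

The resistance rose to −0.86 N m within 8°, so counter-clockwise is the wrong way. I'll back off at once and try clockwise.

```bash
python3 -m inch '[[0.5,0,0,0,0,0,3],[0.5,0,0,0,0,0,3]]' ; python3 -c "
from h import *
st(.1343)"; python3 -m inch '[[0.5,0,0,0,0,0,3],[0.5,0,0,0,0,0,3]]'; python3 -c "
from h import *
st(.1343)
f=grab('side','side4');a=dict(np.load('pics/side0.npz'))
c=lambda i:cv2.resize(i[200:290,255:345],(390,390),interpolation=2)
cv2.imwrite('pics/c4.png',np.hstack([c(a['img']),c(f['img'])])[:,:,::-1])"
```

```text
time_s: 6.55
tool_pos: [0.5007, -0.0638, 0.1343]
tool_rot: [0.0, 0.728, 0.685, 0.001]
contact_force: [-0.6, -0.2, -0.2]
width: 0.0552
t 6.55 pos [ 0.5007 -0.0638  0.1343] tool-d mm [ 0.1 -0.2  0. ] tilt corr deg(tool) [ 0.07 -0.03 -0.  ] az y -3.5
J [-0.27  0.47  0.38  2.   -0.26  0.72  0.2 ] F [-0.59 -0.21 -0.21] M [-0.077  0.008  0.027] w 0.0552
time_s: 6.8
tool_pos: [0.5011, -0.0644, 0.1343]
tool_rot: [0.001, 0.763, 0.646, 0.001]
contact_force: [0.0, -0.1, -0.1]
width: 0.055
t 6.8 pos [ 0.5011 -0.0644  0.1343] tool-d mm [ 0.6 -0.7 -0. ] tilt corr deg(tool) [0.12 0.01 0.  ] az y -9.5
J [-0.29  0.47  0.41  2.   -0.28  0.72  0.11] F [ 0.02 -0.1  -0.12] M [-0.065  0.067  0.04 ] w 0.055
```

View pics/c4.png

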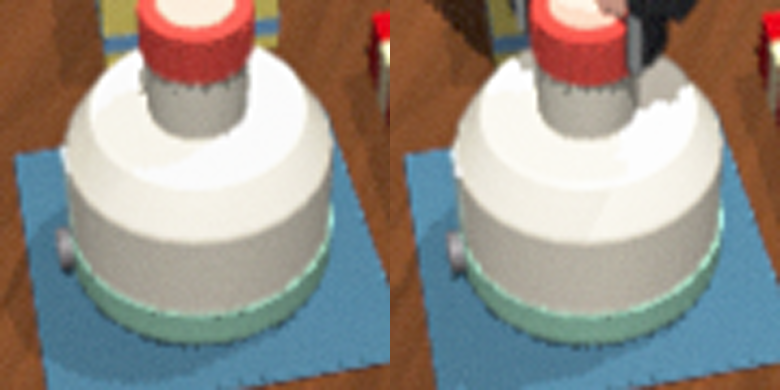

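The knob at crop (65,250) is at (65,253) in the right half, so the humidifier has not turned noticeably. Clockwise is free, so I'll continue with moment checks.

```bash
python3 -m inch '[[0.5,0.5,-0.5,0,0.1,0,4],[0.5,0,0,0,0,0,5],[0.5,0,0,0,0,0,5],[0.5,0,0,0,0,0,0]]' ; python3 -c "
from h import *
st(.1343)"
```

```text
time_s: 7.35
tool_pos: [0.5013, -0.0644, 0.1343]
tool_rot: [0.001, 0.836, 0.548, 0.0]
contact_force: [-0.5, 0.8, 1.2]
width: 0.0551
t 7.35 pos [ 0.5013 -0.0644  0.1343] tool-d mm [ 0.3 -1.  -0. ] tilt corr deg(tool) [ 0.11  0.04 -0.  ] az y -23.5
J [-0.34  0.48  0.47  2.   -0.33  0.72 -0.08] F [-0.52  0.76  1.22] M [ 0.181  0.065 -0.02 ] w 0.0551
```

```bash
python3 -m inch '[[0.5,0,-0.5,0,0,0,5],[0.5,0,0,0,0,0,5],[0.5,0,0,0,0,0,5],[0.5,0,0,0,0,0,0]]' ; python3 -c "
from h import *
st(.1343)"; python3 -m inch '[[0.5,0,-0.5,0,0,0,5],[0.5,0,0,0,0,0,5],[0.5,0,0,0,0,0,5],[0.5,0,0,0,0,0,0]]' ; python3 -c "
from h import *
st(.1343)"
```

```text
time_s: 7.85
tool_pos: [0.5012, -0.0646, 0.1343]
tool_rot: [0.001, 0.899, 0.438, 0.0]
contact_force: [-0.1, 0.8, 0.8]
width: 0.0554
t 7.85 pos [ 0.5012 -0.0646  0.1343] tool-d mm [ 0.3 -1.1  0. ] tilt corr deg(tool) [0.17 0.02 0.  ] az y -38.1
J [-0.39  0.5   0.55  2.01 -0.38  0.73 -0.28] F [-0.09  0.81  0.82] M [0.168 0.046 0.038] w 0.0554
time_s: 8.35
tool_pos: [0.5009, -0.0646, 0.1343]
tool_rot: [0.001, 0.947, 0.322, 0.001]
contact_force: [0.8, 0.3, 0.9]
width: 0.055
t 8.35 pos [ 0.5009 -0.0646  0.1343] tool-d mm [ 0.3 -0.9  0. ] tilt corr deg(tool) [ 0.18 -0.02 -0.  ] az y -52.5
J [-0.44  0.52  0.62  2.01 -0.43  0.74 -0.48] F [0.81 0.27 0.89] M [ 0.168  0.051 -0.001] w 0.055
```

```bash
python3 -m inch '[[0.5,0,-0.5,0,0.1,0,5],[0.5,0,0,0,0,0,5],[0.5,0,0,0,0,0,0]]' ; python3 -c "
from h import *
st(.1343)"; python3 -m inch '[[0.5,0,-0.5,0,0.1,0,5],[0.5,0,0,0,0,0,5],[0.5,0,0,0,0,0,4],[0.5,0,0,0,0,0,0]]' ; python3 -c "
from h import *
st(.1343)"
```

```text
time_s: 8.72
tool_pos: [0.5006, -0.0643, 0.1343]
tool_rot: [0.001, 0.97, 0.243, 0.001]
contact_force: [0.7, 0.7, 0.3]
width: 0.0546
t 8.72 pos [ 0.5006 -0.0643  0.1343] tool-d mm [ 0.2 -0.6  0. ] tilt corr deg(tool) [ 0.08 -0.04 -0.  ] az y -61.9
J [-0.47  0.53  0.66  2.01 -0.47  0.75 -0.61] F [0.68 0.65 0.29] M [ 0.071  0.001 -0.049] w 0.0546
time_s: 9.22
tool_pos: [0.5005, -0.064, 0.1343]
tool_rot: [-0.0, 0.992, 0.13, 0.0]
contact_force: [0.0, 0.4, 1.4]
width: 0.0554
t 9.22 pos [ 0.5005 -0.064   0.1343] tool-d mm [ 0.1 -0.3  0. ] tilt corr deg(tool) [-0.03 -0.05 -0.  ] az y -75.1
J [-0.51  0.55  0.72  2.01 -0.52  0.77 -0.78] F [0.   0.4  1.36] M [-0.025  0.102  0.015] w 0.0554
```

The cap has turned 69° with no resistance. I'll add a few degrees, then lift gently with a force check.

```bash
python3 -m inch '[[0.5,0,-0.3,0,0,0,5],[0.5,0,0,-2,0,0,0],[0.5,0,0,-2,0,0,0]]' ; python3 -c "
from h import *
st(.1343)"; python3 -m inch '[[0.5,0,0,-3,0,0,0],[0.5,0,0,-3,0,0,0]]' ; python3 -c "
from h import *
st(.1343)"
```

```text
time_s: 9.6
tool_pos: [0.5002, -0.0639, 0.1384]
tool_rot: [-0.0, 0.996, 0.092, 0.0]
contact_force: [-0.2, -0.8, -1.2]
width: 0.0547
t 9.6 pos [ 0.5002 -0.0639  0.1384] tool-d mm [ 0.3 -0.1  4.1] tilt corr deg(tool) [-0.04 -0.02  0.  ] az y -79.4
J [-0.53  0.55  0.75  2.01 -0.53  0.78 -0.85] F [-0.24 -0.85 -1.22] M [-0.016 -0.003 -0.005] w 0.0547
time_s: 9.85
tool_pos: [0.5002, -0.0639, 0.1449]
tool_rot: [-0.0, 0.996, 0.094, 0.0]
contact_force: [-0.2, 0.3, -0.3]
width: 0.0554
t 9.85 pos [ 0.5002 -0.0639  0.1449] tool-d mm [ 0.3 -0.2 10.6] tilt corr deg(tool) [-0.05 -0.02 -0.  ] az y -79.2
J [-0.54  0.54  0.76  2.01 -0.52  0.8  -0.85] F [-0.24  0.31 -0.34] M [-0.011 -0.007  0.01 ] w 0.0554
```

```bash
python3 -m inch '[[0.5,0,0,-5,0,0,0],[0.5,0,0,-8,0,0,0],[0.5,0,0,-10,0,0,0],[0.5,0,0,-12,0,0,0],[0.5,0,0,-15,0,0,0],[0.5,0,0,-15,0,0,0],[0.5,0,0,-15,0,0,0],[0.5,0,0,-12,0,0,0],[0.5,0,0,-8,0,0,0],[0.5,0,0,-4,0,0,0],[0.5,0,0,0,0,0,0],[0.5,0,0,0,0,0,0]]' ; python3 -c "
from h import *
st(.1343);f=grab('side','side5');cv2.imwrite('pics/c5.png',cv2.resize(f['img'][90:350,210:410],None,fx=2.2,fy=2.2)[:,:,::-1])"
```

```text
time_s: 11.35
tool_pos: [0.5002, -0.064, 0.257]
tool_rot: [-0.001, 0.996, 0.094, 0.001]
contact_force: [-0.1, 0.1, -0.3]
width: 0.0547
t 11.35 pos [ 0.5002 -0.064   0.257 ] tool-d mm [ 2.000e-01 -1.000e-01  1.227e+02] tilt corr deg(tool) [-0.06 -0.08  0.  ] az y -79.2
J [-0.66  0.39  0.9   1.89 -0.36  1.03 -0.99] F [-0.08  0.07 -0.32] M [ 0.031  0.    -0.041] w 0.0547
```

View pics/c5.png

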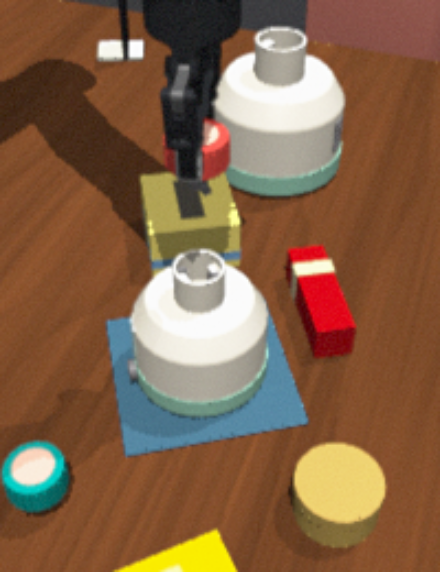

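The cap at crop (198,148) is in the jaws, well above the open neck at (198,272). The humidifier is upright on its mat and the other objects look unmoved. I'll do one numeric check and then hand in.

```bash
python3 -m inch '[[0.5,0,0,0,0,0,0],[0.5,0,0,0,0,0,0]]' >/dev/null; python3 -c "
from h import *
a=dict(np.load('pics/side0.npz'));f=grab('side')
def cl(f):
    v,u=np.mgrid[:400,:640];K=f['camera_matrix'];d=f['depth']
    return (np.stack([(u-K[0,2])/K[0,0]*d,(v-K[1,2])/K[1,1]*d,d],-1)-f['t'])@f['R']
for g in (a,f):
    P=cl(g);r=np.hypot(P[...,0]-T[0],P[...,1]-T[1]);q=P[(r<.12)&(P[...,2]>.05)&(P[...,2]<.11)]
    h=g['img'].astype(int);red=(h[...,0]>150)&(h[...,1]<90)&(r<.05);w=P[red]
    print('body',cv2.minEnclosingCircle(q[:,:2].astype('f4')),'cap z',np.percentile(w[:,2],[3,97]).round(3),'xy',np.median(w,0).round(3))
m=(np.abs(a['img'].astype(int)-f['img']).max(2)>60)
for n,(x0,y0,x1,y1) in dict(tin=(340,290,388,338),books=(235,335,335,400),gift=(340,200,372,252),teal=(208,288,245,325)).items(): print(n,m[y0:y1,x0:x1].sum())
s=telemetry.sense();st();print(np.abs(s['dq']).max())
sign_off()"
```

```text
body ((0.5017440319061279, -0.0667668804526329), 0.0709133967757225) cap z [0.159 0.184] xy [ 0.511 -0.087  0.173]
body ((0.5010772347450256, -0.065396748483181), 0.07058767974376678) cap z [0.281 0.307] xy [ 0.524 -0.08   0.297]
tin 0
books 0
gift 0
teal 0
t 11.7 pos [ 0.5    -0.0641  0.2566] tool-d mm [ 0.5 -0.2 85.6] tilt corr deg(tool) [-0.06 -0.04  0.  ] az y -79.2
J [-0.66  0.39  0.9   1.89 -0.36  1.03 -0.99] F [-0.81  0.27  0.27] M [ 0.024  0.026 -0.046] w 0.055
0.0017637584975302445
the job is handed in; nothing more can be done
```

The coral cap is off the humidifier, and I handed in at 11.7 s with the arm still holding it about 122 mm above where it sat.

- **Finding the thread:** The thread is reversed. Counter-clockwise built up 0.86 N m within about 8°, so I backed off at once. Clockwise turned freely through 73° and the cap then lifted straight out with no pull.
- **Cap at hand-in:** It was gripped at 55 mm with 30 N. The tool was level to within 0.1° and the arm was essentially still.
- **Humidifier:** The camera puts the body within about 1.5 mm of its starting place, which is within measurement noise. That brief 0.86 N m is slightly above the stated 0.4–0.8 N m holding range. A tiny rotation can't be ruled out, but the knob showed none in the picture taken just after.
- **Other things:** The tin, books, gift carton and turquoise cap show no change in the pictures. I checked the tissue box and the large humidifier only by eye.

**Disagreement with the description:** The camera showed the fingertips about 35 mm higher than the reported tool position implies. My first close was above the cap and touched nothing. I trusted the camera, went lower, and the second grasp held.

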